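Pin an espresso hand lever into its fork and swing it up

ROBOT

A 7-joint arm with a two-finger parallel gripper is mounted at the origin on a cart in front of the work surface, level with it; the furniture and walls round the work are solid. World frame = base frame: x ahead of the robot, y to its left, z up, the work surface at z = 0. Lengths are in m, angles in rad, forces in N, time in s.
With the tool pointing down it reaches from about 0.425 to 0.875 m from the base axis. Payload 9.9 kg.
Tool frame: the origin (TCP) lies at the very end of the fingers, on their centre line; the grasp point (between the pads) lies 19 mm behind it; z points along the fingers, y is the line along which they close (so a half turn about z gives the same grasp; the last joint's range is limited). The gripper opens to 85 mm and grips with 20 to 120 N. Pads are 22 mm wide; open, the fingers measure 114 mm over their backs; the gripper's body (76 mm by 85 mm) begins 54 mm behind the grasp point. The pads swing forward as they close: fully open they stand 13 mm farther back than shut.
Start: joints at [1.187, 0.576, 0.025, 1.437, -0.015, 1.129, -0.057], TCP at [0.199, -0.645, 0.231] pointing down, gripper open.
Joint ranges: [-2.76, 2.76], [-0.34, 2.15], [-1.52, 1.57], [0.19, 2.46], [-1.09, 4.23], [0.17, 1.99], [-2.82, 2.82]. Speed limits (rad/s): [2.22, 2.22, 3.01, 3.01, 3.14, 3.14, 3.14].

INTERFACE

Orientations are given as a unit quaternion [x, y, z, w].
In Python, from workcell import arm, cams gives the robot as it stands.
- The arm moves only by the tool arm_command, never from a script. Its argument "commands" is a list of rows, each an object of numbers: "dx", "dy", "dz": the shift along the tool's x, y, z as a fraction of full scale; "rx", "ry", "rz": the turn, a rotation vector about the tool's x, y, z as a fraction of full scale; "grip": the finger opening in mm, from 0 to 85.4. A call has 1 to 12 rows; each row is the pose to reach, as a shift and turn from the pose commanded when the call began, along the tool's axes at that moment; what a row does not reach only later rows make up. Full scale, the value 1, is 50 cm for a shift and pi/2 rad for a turn. A row lasts 1/10 s, in which the tool goes at most 50 mm and 8.59 degrees, less where a joint would pass 70% of its speed; a pose out of reach is approached as far as the arm can. A call with a number of a shift or a turn outside -1 to 1 is refused whole. A call with a gripper value outside its range is refused whole. The fingers move at their own pace and stop on an object; "force" is the grip in N (left out, the last holds). Time passes only in rows, so rows that repeat a pose let the fingers close. It gives the time, the measured TCP pose, the force, the opening and the grip force at its end, in the units of the state.
- arm.sense(): the state, without advancing time (a new reading comes with each control period).
- cams.capture(name): name is "scene" or "side" or "wrist"; returns (picture, depth): 400x640x3 uint8, red, green, blue; 400x640 float32, m along the optical axis (not along the pixel's ray), 0 where there is no reading.
- cams.calibration(name): a dict with "intrinsics" (3x3 intrinsics, pixels), "position" and "attitude" of the camera in the world; the wrist camera has in their place "T_tool_cam" (4x4, takes a point from camera to tool coordinates, whose origin is the TCP and whose axes are the flange's). Camera axes: x right, y up, looking along -z (the intrinsics and any distortion apply to the point x, -y, -z); pixel columns grow to the right and rows downward; lengths in m; the calibration is good to about 2 mm. A picture is of the moment at which its call begins: read the wrist's pose just before it. calibration takes no time and is no camera call.
- arm.finish_job(): hands the job in; it is judged then, once.
The state is a dict: "time": time; "q": joint angles; "joint_velocities": joint speeds; "tau": joint torques, N m; "tool_pos": TCP position; "ee_rot": TCP orientation; "wrist_force": force on the tool from outside, world axes, zero at the start; "moment": the same for the moment, N m; "finger_gap": opening from 0.0 (shut) to 1.0 (fully open); "grip_force": force on a finger pad.
Only numpy, scipy, OpenCV 4.12 (cv2) and the standard library are available. Lean on these libraries where they do the work, as an engineer would, in place of code of your own. Each camera call takes 0.05 s, during which the arm holds its last target. There are 200 camera calls.

TASK

Fit the hand lever on the assembly fixture: slide the lever along its track until its eye is fully home in the fork, push the headed pivot pin, already started in the near ear, through the ear, the eye and the far ear until its head sits against the near ear, then swing the lever up on its new pivot by the black handle, past upright, so that it rests by itself against the rubber stop. Leave the other things on the bench where they are.

Things in the scene. Friction and masses are not known exactly. Their poses are not given: they have to be found in the camera images.
- fixture: Fixed blue L-shaped plate, 12 mm thick, with a grey fork bracket; new place and yaw each time. Origin on the bench below the fork's centre; x: way the pin goes in; y: from fork along the track to the lever's handle; z up. In mm, plate covers x -115 to 42, y -52 to 52 and, under the track, x -32 to 32, y 48 to 250.
- bore (a point): Fork centre, 55 mm above the bench; axes as the fixture. From here, in mm: near ear x -32.5 to -8.5, far ear x 8.5 to 22.5, both 36 wide with round tops at z 18, bore 13.5 wide along x. 17 gap between the ears; wall behind it with its face at y -15.5, up to z 11, stops the eye when home.
- stop_pad (a point): Top edge of the black rubber stop pad on a horn on the fork's back wall, at y -15.5, z 94 mm in the fixture's frame. The raised lever's bar leans on it, about 13 degrees past upright.
- guide (a point): Outer end of the open steel V guide that carries the pin's head, x -111 mm in the fixture's frame, at the pin axis's height (55 mm). The guide runs from here to the near ear, within 13 mm either side; its edges lie 5 mm below the pin's axis.
- rods_end (a point): Outer end (y 237 mm in the fixture's frame), level with the lever's axis, of the two 6 mm steel rods that carry the handle. Rods at x +-7 mm, from y 90, tops 10 mm below the lever's axis; posts under them 26 mm wide and lower. The eye runs between low cheeks (outside x +-13.5 mm, y 20 to 68, tops 5 mm below the axis).
- lever: Loose hand lever, 186 mm long: steel eye (outside 30 mm, 14 mm thick, hole 14 mm), 12 mm square bar, black handle 24 mm in diameter, y 76 to 171 mm. Origin at the eye's centre, x along its hole, y towards the handle, z up while it lies. Starts lying level on track and rods, eye 25 to 60 mm short of home; home when its origin is at point bore.
- handle_end (a point): Centre of the flat end of the lever's handle, 171 mm from the eye's centre along the lever's y.
- pin: Loose steel pin: shank 12 mm in diameter, 66 mm long with a 6 mm taper at the point; head 20 mm in diameter, 8 mm thick. Origin on the axis at the head's shank side, x towards the point (head's back face at x -8 mm). Starts level, head in the V guide, point 10 to 20 mm inside the near ear; home when the head touches that ear, origin 32.5 mm before point bore.
- pin_point (a point): Point of the pin, 66 mm from the head along the pin's x.
- pliers: Red pliers lying on the bench, 178x52x12 mm, bystander.
- calliper: Steel vernier calliper lying on the bench, 230x62x12 mm, bystander.
- riser_tube: Bent copper riser tube lying on the bench, 165x60x12 mm, bystander.
- wood_block: Wood packing block on the bench, 90x40x32 mm, bystander.
- tape_roll: White tape roll lying on the bench, 60 mm across, 17 mm high, bystander.
- multimeter: Yellow multimeter lying on the bench, 142x68x46 mm, bystander.

How it is judged:
On the way, in this order (a step that is already met when the one before it is completed fails the run):
1. the lever lies with its eye home in the fork, pin not yet through (y of lever in the frame of bore between -0.004 and 0.004 m and x of lever in the frame of bore between -0.004 and 0.004 m and z of lever in the frame of bore between -0.004 and 0.004 m and x of pin_point in the frame of bore below 0 m), for 0.2 s.
2. the pin is through both ears and the eye, its head against the near ear, the lever still lying (y of lever in the frame of bore between -0.004 and 0.004 m and x of lever in the frame of bore between -0.004 and 0.004 m and z of lever in the frame of bore between -0.004 and 0.004 m and x of pin in the frame of bore between -0.035 and -0.03 m and y of pin in the frame of bore between -0.003 and 0.003 m and z of pin in the frame of bore between -0.003 and 0.003 m and angle between the x axis of pin and the x axis of bore, either way round below 0.08 rad and z of handle_end in the frame of bore below 0.05 m), for 0.2 s.
At the end, for the whole second after the job is handed in: Eye within 4 mm of the fork centre on each axis; pin head within 2.5 mm of the near ear, pin within 3 mm and 0.08 rad of the bore; lever within 0.33 rad of vertical, handle end at least 15 mm beyond the pivot on the stop side; lever and pin at rest (y of lever in the frame of bore between -0.004 and 0.004 m and x of lever in the frame of bore between -0.004 and 0.004 m and z of lever in the frame of bore between -0.004 and 0.004 m and x of pin in the frame of bore between -0.035 and -0.03 m and y of pin in the frame of bore between -0.003 and 0.003 m and z of pin in the frame of bore between -0.003 and 0.003 m and angle between the x axis of pin and the x axis of bore, either way round below 0.08 rad and angle between lever's own y axis and vertical below 0.33 rad and y of handle_end in the frame of bore below -0.015 m and z of handle_end in the frame of bore above 0.15 m and linear speed of each of lever, pin below 0.02 m/s and angular speed of lever below 0.15 rad/s); the robot touches nothing.
It fails at once if a bystander (pliers, calliper, riser_tube, wood_block, tape_roll, multimeter) is moved by more than 30 mm (distance of any of pliers, calliper, riser_tube, wood_block, tape_roll, multimeter from where it was at the start of the episode above 0.03 m).
It also fails if it takes over 67 s, if anything falls off the work surface, if the arm or the gripper's body presses on something with over 40 N, if the wrist force passes 120 N, or if a joint passes its speed limit or range.

## Working session

There is one attempt and no reset: what is moved stays moved. The work goes in short steps, Python scripts to look and compute and a tool call to move; the robot and the scene stay as the last step left them, time stands still between calls to the robot, and variables do not carry over. Pictures are saved under pics/ and viewed, at most 10 in all, crops included, and the job is handed in when it is done.

Besides the shell and the picture viewer there is one more tool, called after "Request:" in YAML: its name, and indented under it one key for each argument. arm_command: Moves the arm, as the interface text tells. Shift numbers are shares of 50 cm and turn numbers shares of pi/2 rad, none past 1 either way. Its arguments: {"type":"object","properties":{"commands":{"type":"array","items":{"type":"object","properties":{"dx":{"type":"number","minimum":-1,"maximum":1},"dy":{"type":"number","minimum":-1,"maximum":1},"dz":{"type":"number","minimum":-1,"maximum":1},"rx":{"type":"number","minimum":-1,"maximum":1},"ry":{"type":"number","minimum":-1,"maximum":1},"rz":{"type":"number","minimum":-1,"maximum":1},"grip":{"type":"number"}}}},"force":{"type":"number"}},"required":["commands"]}

```bash
mkdir -p pics; ls; cat > h.py <<'E'
import numpy as np, cv2
from scipy.spatial.transform import Rotation as R
from workcell import arm, cams
def T_cam(name, s=None):
    c=cams.calibration(name); T=np.eye(4)
    if name=="wrist":
        W=np.eye(4); W[:3,:3]=R.from_quat(s["ee_rot"]).as_matrix(); W[:3,3]=s["tool_pos"]
        return W@np.array(c["T_tool_cam"]), np.array(c["intrinsics"]), c
    a=np.array(c["attitude"]); T[:3,:3]=R.from_quat(a).as_matrix() if a.size==4 else a.reshape(3,3)
    T[:3,3]=c["position"]; return T,np.array(c["intrinsics"]),c
def cap(name):
    s=arm.sense(); im,d=cams.capture(name); T,K,c=T_cam(name,s)
    np.savez(f"{name}.npz",im=im,d=d,T=T,K=K); return im,d,T,K
def cloud(d,T,K):
    v,u=np.mgrid[:d.shape[0],:d.shape[1]]
    P=np.stack([(u-K[0,2])/K[0,0]*d,-(v-K[1,2])/K[1,1]*d,-d],-1)
    return P@T[:3,:3].T+T[:3,3]
def proj(p,T,K):
    q=(np.asarray(p)-T[:3,3])@T[:3,:3]; return np.array([K[0,2]+K[0,0]*q[...,0]/-q[...,2],K[1,2]-K[1,1]*q[...,1]/-q[...,2]]).T
E
python3 - <<'E'
from h import *
print({k:v for k,v in arm.sense().items()})
for n in ("scene","side"):
    im,d,T,K=cap(n); print(n,cams.calibration(n)); cv2.imwrite(f"pics/{n}0.png",im[...,::-1])
print(cams.calibration("wrist"))
E
```

```text
pics
{'time': 0.0, 'q': array([ 1.18719978,  0.57654005,  0.02479491,  1.43792343, -0.01499326,
        1.12901602, -0.05651648]), 'joint_velocities': array([-4.92783836e-04,  5.14477548e-04,  4.03207886e-05,  1.56478860e-03,
        6.39488857e-04, -1.70452804e-03, -1.79832363e-04]), 'tau': array([ 2.57699403e-04, -7.65760946e+01,  2.25045182e+00, -2.85959709e+01,
        1.52535341e-02,  1.28573828e-02, -5.77676087e-05]), 'tool_pos': array([ 0.19923641, -0.64443591,  0.23043079]), 'ee_rot': array([ 9.88781320e-01,  1.49367919e-01, -1.61145794e-04, -8.36204157e-04]), 'wrist_force': array([-0.8406622 ,  0.37058209,  0.32815014]), 'moment': array([-0.0191152 , -0.00863598, -0.00057017]), 'grip_force': 0.0, 'finger_gap': 0.999600375598835}
scene {'intrinsics': array([[486.5216895 ,   0.        , 310.59341843],
       [  0.        , 486.5216895 , 197.52286257],
       [  0.        ,   0.        ,   1.        ]]), 'position': array([-0.09612759,  0.44751508,  0.95125008]), 'attitude': array([-0.15752289,  0.33011117,  0.84805259, -0.38343183])}
side {'intrinsics': array([[474.04001278,   0.        , 318.1279396 ],
       [  0.        , 474.04001278, 199.48829864],
       [  0.        ,   0.        ,   1.        ]]), 'position': array([ 0.5565963 , -1.46614075,  0.64224983]), 'attitude': array([0.5637513 , 0.01721655, 0.01377454, 0.82565024])}
{'intrinsics': array([[298.45650512,   0.        , 318.62227167],
       [  0.        , 298.45650512, 196.46341389],
       [  0.        ,   0.        ,   1.        ]]), 'T_tool_cam': array([[ 5.37615143e-04,  9.50351541e-01,  3.11177859e-01,
         8.13778750e-02],
       [ 9.99999360e-01, -2.01077425e-04, -1.11357717e-03,
        -1.92951893e-04],
       [-9.95718932e-04,  3.11178259e-01, -9.50351040e-01,
        -1.43691995e-01],
       [ 0.00000000e+00,  0.00000000e+00,  0.00000000e+00,
         1.00000000e+00]])}
```

View pics/scene0.png

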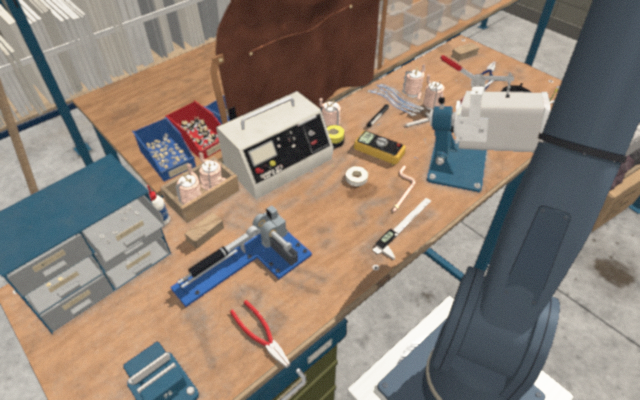

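View pics/side0.png

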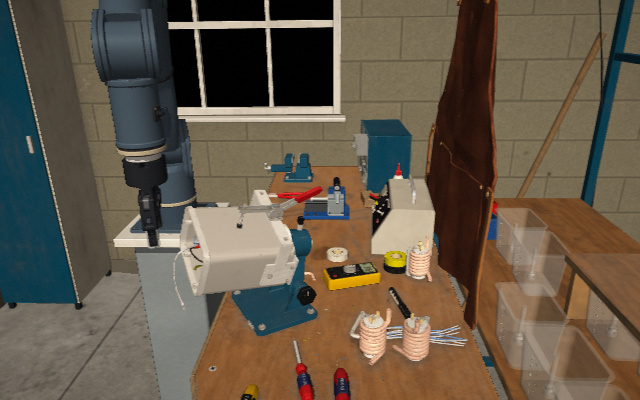

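The scene image shows the fixture at about (245,255): handle at (207,262), fork at (272,235), and the pin arm of the plate reaching (290,262). Next I fit the plate outline from depth.

```bash
cat > fit.py <<'E'
from h import *
from scipy.optimize import minimize
from scipy.ndimage import distance_transform_edt
f=np.load("scene.npz"); im,d,T,K=[f[k] for k in("im","d","T","K")]
P=cloud(d,T,K); h=cv2.cvtColor(im,cv2.COLOR_RGB2HSV)
roi=np.zeros(d.shape,bool); roi[195:315,160:325]=1
blue=roi&(h[...,0]>100)&(h[...,0]<125)&(h[...,1]>150)&(d>0)
b=P[blue]; print(len(b),b.mean(0),np.percentile(b[:,2],[5,50,95]))
b=b[abs(b[:,2]-0.012)<0.008]
# L polygon in fixture frame
def inside(q):
    x,y=q[:,0],q[:,1]
    return (((x>-.115)&(x<.042)&(y>-.052)&(y<.052))|((abs(x)<.032)&(y>.048)&(y<.25)))
poly=np.array([[-115,-52],[42,-52],[42,52],[32,52],[32,250],[-32,250],[-32,52],[-115,52]],np.float32)
g=(np.clip((poly+300),0,None)).astype(int); m=np.zeros((600,600),np.uint8); cv2.fillPoly(m,[g],1)
sd=distance_transform_edt(m==0)-0*m; 
def cost(p):
    c,s=np.cos(p[2]),np.sin(p[2]); q=(b[:,:2]-p[:2])@np.array([[c,-s],[s,c]])
    i=np.clip((q*1000+300).round().astype(int),0,599); return np.minimum(sd[i[:,1],i[:,0]],60).mean()
hand=roi&(im.max(-1)<45)&(d>0); hp=P[hand]; hp=hp[(hp[:,2]>.03)&(hp[:,2]<.09)]
print("dark",len(hp),np.median(hp,0))
best=None
for a in np.arange(-np.pi,np.pi,.3):
    c,s=np.cos(a),np.sin(a)
    p0=[*(b[:,:2].mean(0)-np.array([[c,-s],[s,c]])@[-.02,.08]),a]
    r=minimize(cost,p0,method="Nelder-Mead",options=dict(initial_simplex=np.array(p0)+np.array([[0,0,0],[.03,0,0],[0,.03,0],[0,0,.2]])))
    if best is None or r.fun<best.fun: best=r
print(best.x,best.fun)
x,y,a=best.x; F=np.eye(4); F[:2,:2]=[[np.cos(a),-np.sin(a)],[np.sin(a),np.cos(a)]]; F[:2,3]=x,y; np.save("F.npy",F)
Q=(P-F[:3,3])@F[:3,:3]
for n,lo,hi in(("blue xy",0,.02),):
    q=Q[blue]; print(np.percentile(q[:,0],[1,99]),np.percentile(q[:,1],[1,99]))
v=im.copy()
for z in(.012,):
    pts=np.c_[poly/1000,np.full(8,z)]@F[:3,:3].T+F[:3,3]
    cv2.polylines(v,[proj(pts,T,K).round().astype(int)],True,(255,255,0))
for pt in([0,0,.055],[-.111,0,.055],[0,.237,.055],[0,-.0155,.094]):
    u=proj(F[:3,:3]@pt+F[:3,3],T,K); cv2.circle(v,tuple(u.round().astype(int)),2,(255,0,255),-1)
cv2.imwrite("pics/fit.png",cv2.resize(v[190:320,150:330],None,fx=4.4,fy=4.4,interpolation=cv2.INTER_CUBIC)[...,::-1])
q=Q[roi&(d>0)]
k=(abs(q[:,0])<.02)&(q[:,1]>.08)&(q[:,1]<.28)&(q[:,2]>.058); print("top bar",k.sum())
for y0 in np.arange(.06,.26,.01):
    kk=(abs(q[:,0])<.03)&(abs(q[:,1]-y0)<.005)&(q[:,2]>.045)
    if kk.sum(): print(round(y0,2),kk.sum(),q[kk][:,0].mean().round(4),q[kk][:,2].max().round(4))
E
python3 fit.py
```

```text
1953 [0.51346531 0.15550317 0.01391409] [0.00915304 0.01239892 0.02943382]
dark 214 [0.53786729 0.21814942 0.06370286]
[ 0.52941218  0.05331132 -0.04173242] 0.0
[-0.09552657  0.02427439] [-0.04751689  0.24580435]
top bar 433
0.06 43 0.0099 0.0634
0.07 31 0.012 0.0648
0.08 29 0.0118 0.0648
0.09 28 0.0114 0.063
0.1 30 0.0101 0.064
0.11 37 0.0078 0.0675
0.12 48 0.0068 0.0686
0.13 46 0.0066 0.069
0.14 48 0.0063 0.0689
0.15 51 0.0056 0.0687
0.16 49 0.0048 0.0697
0.17 52 0.0041 0.0688
0.18 52 0.0041 0.071
0.19 51 0.0032 0.0696
0.2 57 0.0028 0.0715
0.21 10 0.0077 0.0621
0.22 3 0.0125 0.0462
0.23 10 0.0054 0.0473
```

View pics/fit.png

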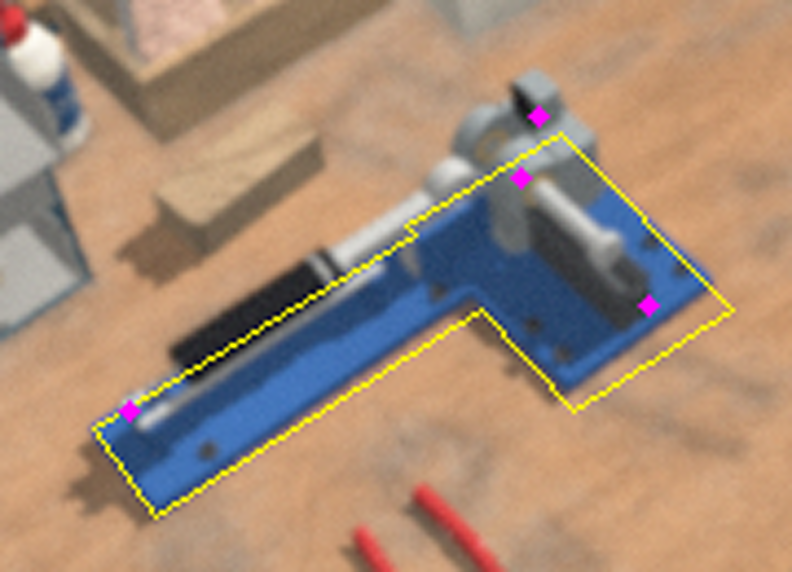

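The overlay confirms the frame directions: x points away from the robot and y to its left. My one-sided fit is off by about 1–2 cm, though, so I'll move the wrist camera above the fixture and refit. First I check the path for obstacles.

```bash
cat >> h.py <<'E'
def tgt(pos,yaw_x,s=None,R0=None):
    """move to pos, tool pointing down, tool x at azimuth yaw_x -> fractions"""
    s=s or arm.sense(); R0=R.from_quat(s["ee_rot"]).as_matrix()
    c,n=np.cos(yaw_x),np.sin(yaw_x); Rt=np.array([[c,n,0],[n,-c,0],[0,0,-1.]])
    d=R0.T@(np.array(pos)-s["tool_pos"])/.5; w=R.from_matrix(R0.T@Rt).as_rotvec()/(np.pi/2)
    print("d",d.round(4),"r",w.round(4))
E
python3 - <<'E'
from h import *
for n in("scene","side"):
    f=np.load(n+".npz"); P=cloud(f["d"],f["T"],f["K"])[f["d"]>0]
    a=np.array([.2,-.645]); b=np.array([.5,.12]); u=(b-a)/np.linalg.norm(b-a); t=(P[:,:2]-a)@u; l=(P[:,:2]-a)@[-u[1],u[0]]
    for t0 in np.arange(0,.95,.1):
        k=(abs(t-t0)<.05)&(abs(l)<.15)&(P[:,2]<.6)
        if k.sum(): print(n,t0.round(2),k.sum(),P[k][:,2].max().round(3),end="; ")
    print()
tgt([.5,.12,.42],1.53); tgt([.35,-.26,.42],.9)
E
```

```text
scene 0.0 1642 0.248; scene 0.1 2744 0.287; scene 0.2 4778 0.282; scene 0.3 3180 0.235; scene 0.4 3273 0.014; scene 0.5 4200 0.016; scene 0.6 4553 0.007; scene 0.7 4986 0.095; scene 0.8 4940 0.097; scene 0.9 4994 0.071; 
side 0.0 10418 0.6; side 0.1 5271 0.326; side 0.2 1894 0.277; side 0.3 22 0.019; side 0.4 146 0.007; side 0.5 274 0.003; side 0.6 565 0.003; side 0.7 1463 0.094; side 0.8 437 0.091; side 0.9 489 0.067; 
d [ 1.0262 -1.2837 -0.377 ] r [-9.000e-04 -6.000e-04 -7.832e-01]
d [ 0.5151 -0.6462 -0.378 ] r [-9.000e-04 -3.000e-04 -3.821e-01]
```

Request:
arm_command:
  commands:
    - {"dz":-0.38}
    - {"dz":-0.38}
    - {"dz":-0.38}
    - {"dz":-0.38}
    - {"dx":0.515,"dy":-0.646,"dz":-0.38,"rz":-0.38}
    - {"dx":0.515,"dy":-0.646,"dz":-0.38,"rz":-0.38}
    - {"dx":0.515,"dy":-0.646,"dz":-0.38,"rz":-0.38}
    - {"dx":0.515,"dy":-0.646,"dz":-0.38,"rz":-0.38}
    - {"dx":0.515,"dy":-0.646,"dz":-0.38,"rz":-0.38}
    - {"dx":0.515,"dy":-0.646,"dz":-0.38,"rz":-0.38}
    - {"dx":0.515,"dy":-0.646,"dz":-0.38,"rz":-0.38}
    - {"dx":0.515,"dy":-0.646,"dz":-0.38,"rz":-0.38}

```text
validation failed for argument at $.co...
```

```bash
python3 - <<'E'
from h import *
tgt([.5,.14,.24],1.53)
E
```

```text
d [ 1.038  -1.3214 -0.017 ] r [-9.000e-04 -6.000e-04 -7.832e-01]
```

Request:
arm_command:
  commands:
    - {"dx":0,"dy":0,"dz":-0.38,"rx":0,"ry":0,"rz":0,"grip":0}
    - {"dx":0,"dy":0,"dz":-0.38,"rx":0,"ry":0,"rz":0,"grip":0}
    - {"dx":0,"dy":0,"dz":-0.38,"rx":0,"ry":0,"rz":0,"grip":0}
    - {"dx":0,"dy":0,"dz":-0.38,"rx":0,"ry":0,"rz":0,"grip":0}

```text
time: 0.5
tool_pos: [0.1992, -0.6448, 0.4243]
ee_rot: [0.989, 0.149, 0.0, 0.001]
wrist_force: [0.9, -1.2, 0.3]
finger_gap: 0.331
grip_force: 0.0
```

Request:
arm_command:
  commands:
    - {"dx":0.515,"dy":-0.65,"dz":0,"rx":0,"ry":0,"rz":-0.38,"grip":0}
    - {"dx":0.515,"dy":-0.65,"dz":0,"rx":0,"ry":0,"rz":-0.38,"grip":0}
    - {"dx":0.515,"dy":-0.65,"dz":0,"rx":0,"ry":0,"rz":-0.38,"grip":0}
    - {"dx":0.515,"dy":-0.65,"dz":0,"rx":0,"ry":0,"rz":-0.38,"grip":0}
    - {"dx":0.515,"dy":-0.65,"dz":0,"rx":0,"ry":0,"rz":-0.38,"grip":0}
    - {"dx":0.515,"dy":-0.65,"dz":0,"rx":0,"ry":0,"rz":-0.38,"grip":0}
    - {"dx":0.515,"dy":-0.65,"dz":0,"rx":0,"ry":0,"rz":-0.38,"grip":0}
    - {"dx":0.515,"dy":-0.65,"dz":0,"rx":0,"ry":0,"rz":-0.38,"grip":0}
    - {"dx":0.515,"dy":-0.65,"dz":0,"rx":0,"ry":0,"rz":-0.38,"grip":0}
    - {"dx":0.515,"dy":-0.65,"dz":0,"rx":0,"ry":0,"rz":-0.38,"grip":0}

```text
time: 1.5
tool_pos: [0.3503, -0.2557, 0.4215]
ee_rot: [0.9, 0.436, 0.0, 0.0]
wrist_force: [-0.2, -1.1, 0.4]
finger_gap: 0.001
grip_force: 0.0
```

```bash
python3 - <<'E'
from h import *
tgt([.5,.14,.24],1.53)
E
```

```text
d [ 0.8064 -0.2562  0.3633] r [ 3.e-04 -1.e-04 -4.e-01]
```

Request:
arm_command:
  commands:
    - {"dx":0.806,"dy":-0.256,"dz":0.363,"rx":0,"ry":0,"rz":-0.4,"grip":0}
    - {"dx":0.806,"dy":-0.256,"dz":0.363,"rx":0,"ry":0,"rz":-0.4,"grip":0}
    - {"dx":0.806,"dy":-0.256,"dz":0.363,"rx":0,"ry":0,"rz":-0.4,"grip":0}
    - {"dx":0.806,"dy":-0.256,"dz":0.363,"rx":0,"ry":0,"rz":-0.4,"grip":0}
    - {"dx":0.806,"dy":-0.256,"dz":0.363,"rx":0,"ry":0,"rz":-0.4,"grip":0}
    - {"dx":0.806,"dy":-0.256,"dz":0.363,"rx":0,"ry":0,"rz":-0.4,"grip":0}
    - {"dx":0.806,"dy":-0.256,"dz":0.363,"rx":0,"ry":0,"rz":-0.4,"grip":0}
    - {"dx":0.806,"dy":-0.256,"dz":0.363,"rx":0,"ry":0,"rz":-0.4,"grip":0}
    - {"dx":0.806,"dy":-0.256,"dz":0.363,"rx":0,"ry":0,"rz":-0.4,"grip":0}
    - {"dx":0.806,"dy":-0.256,"dz":0.363,"rx":0,"ry":0,"rz":-0.4,"grip":0}
    - {"dx":0.806,"dy":-0.256,"dz":0.363,"rx":0,"ry":0,"rz":-0.4,"grip":0}
    - {"dx":0.806,"dy":-0.256,"dz":0.363,"rx":0,"ry":0,"rz":-0.4,"grip":0}

```text
time: 2.7
tool_pos: [0.5011, 0.1345, 0.2397]
ee_rot: [0.724, 0.69, -0.001, 0.0]
wrist_force: [1.0, -0.4, 0.4]
finger_gap: -0.001
grip_force: 0.0
```

```bash
cat > fit2.py <<'E'
from h import *
import sys
from scipy.optimize import minimize
im,d,T,K=cap("wrist"); P=cloud(d,T,K); h=cv2.cvtColor(im,cv2.COLOR_RGB2HSV)
X=P[...,0];Y=P[...,1];Z=P[...,2]; ok=d>0
blue=ok&(h[...,0]>100)&(h[...,0]<125)&(h[...,1]>150)&(abs(Z-.012)<.012)&(abs(X-.52)<.2)&(abs(Y-.16)<.25)
# bench (brown) pixels near fixture
bench=ok&~blue&(h[...,0]<25)&(h[...,1]>50)&(abs(Z)<.006)&(abs(X-.52)<.25)&(abs(Y-.16)<.25)
print("n",blue.sum(),bench.sum(),"z blue",np.median(Z[blue]).round(4),"z bench",np.median(Z[bench]).round(4))
poly=np.array([[-115,-52],[42,-52],[42,52],[32,52],[32,250],[-32,250],[-32,52],[-115,52]])/1000.
g=np.zeros((1200,1200),np.uint8); cv2.fillPoly(g,[(poly*2000+600).astype(int)],1)
from scipy.ndimage import distance_transform_edt as E
sd=(E(g==0)-E(g==1))/2.
B=np.c_[X[blue],Y[blue]]; N=np.c_[X[bench],Y[bench]]
def cost(p):
    c,s=np.cos(p[2]),np.sin(p[2]); M=np.array([[c,-s],[s,c]])
    def f(b):
        i=np.clip((((b-p[:2])@M)*2000+600).round().astype(int),0,1199); return sd[i[:,1],i[:,0]]
    return np.clip(f(B),0,30).mean()*len(B)/1e4+np.clip(-f(N),0,30).mean()*len(N)/1e4
best=None
for a in(-.15,-.05,.05,.15):
    p0=np.array([.535,.06,a])
    r=minimize(cost,p0,method="Nelder-Mead",options=dict(initial_simplex=p0+np.array([[0,0,0],[.02,0,0],[0,.02,0],[0,0,.1]]),xatol=1e-5))
    if best is None or r.fun<best.fun: best=r
print(best.x,best.fun); x,y,a=best.x
F=np.eye(4); F[:2,:2]=[[np.cos(a),-np.sin(a)],[np.sin(a),np.cos(a)]]; F[:2,3]=x,y; np.save("F.npy",F)
Q=(P-F[:3,3])@F[:3,:3]; q=Q[ok]
for y0 in np.arange(.03,.25,.01):
    kk=(abs(q[:,0])<.03)&(abs(q[:,1]-y0)<.005)&(q[:,2]>.05)
    if kk.sum(): print(round(y0,2),kk.sum(),(q[kk][:,0].min().round(4),q[kk][:,0].max().round(4)),np.percentile(q[kk][:,2],90).round(4),end="; ")
print()
for x0 in np.arange(-.13,-.03,.005):
    kk=(abs(q[:,1])<.03)&(abs(q[:,0]-x0)<.0025)&(q[:,2]>.043)
    if kk.sum(): print("x",round(x0,3),kk.sum(),(q[kk][:,1].min().round(4),q[kk][:,1].max().round(4)),np.percentile(q[kk][:,2],90).round(4),end="; ")
v=im.copy()
cv2.polylines(v,[proj(np.c_[poly,np.full(8,.012)]@F[:3,:3].T+F[:3,3],T,K).round().astype(int)],True,(255,255,0))
for pt in([0,0,.055],[-.111,0,.055],[0,.237,.055],[0,-.0155,.094],[-.0325,-.018,.055],[-.0325,.018,.055],[0,0,.073]):
    cv2.circle(v,tuple(proj(F[:3,:3]@pt+F[:3,3],T,K).round().astype(int)),2,(255,0,255),-1)
cv2.imwrite(sys.argv[1],v[...,::-1])
E
python3 fit2.py pics/w1.png
```

```text
n 8279 76230 z blue 0.0131 z bench 0.0012
[0.55118257 0.05255071 0.01540931] 0.00195
0.03 154 (np.float64(-0.0143), np.float64(0.0119)) 0.0713; 0.04 187 (np.float64(-0.0141), np.float64(0.012)) 0.0712; 0.05 180 (np.float64(-0.0139), np.float64(0.0121)) 0.0653; 0.06 161 (np.float64(-0.0136), np.float64(0.0122)) 0.0628; 0.07 1290 (np.float64(-0.0237), np.float64(0.0121)) 0.312; 0.08 1656 (np.float64(-0.0269), np.float64(0.0051)) 0.3179; 0.09 9611 (np.float64(-0.03), np.float64(0.0157)) 0.3284; 0.1 629 (np.float64(-0.03), np.float64(0.0078)) 0.3356; 0.11 162 (np.float64(-0.0124), np.float64(0.0095)) 0.0671; 0.12 210 (np.float64(-0.0125), np.float64(0.0112)) 0.0683; 0.13 214 (np.float64(-0.0122), np.float64(0.0099)) 0.0683; 0.14 224 (np.float64(-0.0126), np.float64(0.01)) 0.0681; 0.15 231 (np.float64(-0.0126), np.float64(0.0101)) 0.0681; 0.16 242 (np.float64(-0.0123), np.float64(0.0103)) 0.0681; 0.17 241 (np.float64(-0.012), np.float64(0.0105)) 0.068; 0.18 261 (np.float64(-0.0126), np.float64(0.0106)) 0.0682; 0.19 262 (np.float64(-0.0124), np.float64(0.0111)) 0.0679; 0.2 261 (np.float64(
[... 368 characters left out ...]
86), np.float64(0.0124)) 0.066; x -0.085 94 (np.float64(-0.009), np.float64(0.0124)) 0.0657; x -0.08 69 (np.float64(-0.0047), np.float64(0.0119)) 0.0621; x -0.075 70 (np.float64(-0.0119), np.float64(0.0122)) 0.0619; x -0.07 66 (np.float64(-0.0031), np.float64(0.0117)) 0.0622; x -0.065 50 (np.float64(0.0042), np.float64(0.0125)) 0.0597; x -0.06 44 (np.float64(0.0039), np.float64(0.0125)) 0.0596; x -0.055 45 (np.float64(0.0036), np.float64(0.0123)) 0.0599; x -0.05 48 (np.float64(0.003), np.float64(0.0124)) 0.0596; x -0.045 50 (np.float64(0.0028), np.float64(0.0125)) 0.0598; x -0.04 50 (np.float64(0.0025), np.float64(0.0125)) 0.0604; x -0.035 83 (np.float64(-0.0159), np.float64(0.0183)) 0.0698;
```

View pics/w1.png

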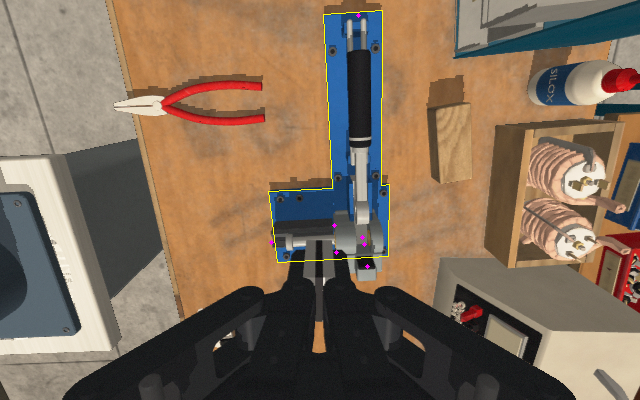

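The wrist view matches the fixture model: plate outline, bore and guide all line up. It puts the fixture at (0.551, 0.053) with yaw 0.015, the handle end at fixture y≈0.206 (eye about 35 mm short of home) and the pin head's back at x≈-0.093. Next I plan the push on the handle end.

```bash
cat >> h.py <<'E'
def fx(p,**k):
    F=np.load("F.npy"); a=np.arctan2(F[1,0],F[0,0]); tgt(F[:3,:3]@np.array(p)+F[:3,3],np.pi/2+a,**k)
def infx():
    F=np.load("F.npy"); s=arm.sense(); print("tcp in fix",((s["tool_pos"]-F[:3,3])@F[:3,:3]).round(4),"F",(s["wrist_force"]@F[:3,:3]).round(1),"t",round(s["time"],2))
E
python3 - <<'E'
from h import *
fx([-.001,.236,.24]); fx([-.001,.236,.051])
for n in("scene","wrist"):
    f=np.load(n+".npz"); P=cloud(f["d"],f["T"],f["K"])[f["d"]>0]
    k=(P[:,2]>.09)&(P[:,2]<.4)&(P[:,1]>.2)&(P[:,1]<.5)&(P[:,0]>.4)&(P[:,0]<.75)
    print(n,k.sum(),P[k].min(0) if k.any() else"")
E
```

```text
d [ 3.126e-01  7.580e-02 -2.000e-04] r [ 0.0001  0.0007 -0.0405]
d [0.313  0.0757 0.3778] r [ 0.0001  0.0007 -0.0405]
scene 10276 [0.40002208 0.25098577 0.09001347]
wrist 5687 [0.61757083 0.25145713 0.09004764]
```

```bash
python3 - <<'E'
from h import *
for n in("scene","wrist"):
    f=np.load(n+".npz"); P=cloud(f["d"],f["T"],f["K"])[f["d"]>0]
    for y in np.arange(.2,.55,.05):
        for z in (.1,.2,.3):
            k=(abs(P[:,2]-z-.05)<.05)&(abs(P[:,1]-y)<.025)&(P[:,0]>.3)&(P[:,0]<.8)
            if k.any(): print(n,y.round(2),z,k.sum(),np.percentile(P[k][:,0],[1,10,50]).round(3))
E
```

```text
scene 0.2 0.1 47 [0.765 0.766 0.771]
scene 0.25 0.1 514 [0.616 0.624 0.662]
scene 0.25 0.2 500 [0.648 0.664 0.713]
scene 0.3 0.1 923 [0.604 0.614 0.669]
scene 0.3 0.2 1186 [0.614 0.664 0.722]
scene 0.35 0.1 1062 [0.602 0.612 0.658]
scene 0.35 0.2 1309 [0.612 0.662 0.72 ]
scene 0.4 0.1 1298 [0.333 0.349 0.648]
scene 0.4 0.2 1474 [0.651 0.656 0.714]
scene 0.45 0.1 1365 [0.332 0.344 0.639]
scene 0.45 0.2 1685 [0.648 0.652 0.709]
scene 0.5 0.1 767 [0.636 0.639 0.647]
scene 0.5 0.2 1730 [0.646 0.649 0.703]
wrist 0.2 0.1 450 [0.766 0.768 0.772]
wrist 0.25 0.1 5131 [0.619 0.626 0.665]
wrist 0.25 0.2 413 [0.619 0.626 0.649]
```

The cabinet starts at x≥0.60 beside the handle end, which is too tight for the gripper body. I'll grip the handle at fixture y≈0.165 and slide the lever home instead.

```bash
python3 - <<'E'
from h import *
infx(); fx([-.001,.165,.12]); fx([-.001,.165,.038])
E
```

```text
tcp in fix [-0.0488  0.0824  0.2401] F [-0.2  0.8 -0.2] t 2.75
d [0.1712 0.0848 0.24  ] r [ 0.0001  0.0007 -0.0405]
d [0.1714 0.0848 0.404 ] r [ 0.0001  0.0007 -0.0405]
```

Request:
arm_command:
  commands:
    - {"dx":0.171,"dy":0.085,"dz":0.05,"rx":0,"ry":0,"rz":-0.04,"grip":60}
    - {"dx":0.171,"dy":0.085,"dz":0.05,"rx":0,"ry":0,"rz":-0.04,"grip":60}
    - {"dx":0.171,"dy":0.085,"dz":0.15,"rx":0,"ry":0,"rz":-0.04,"grip":60}
    - {"dx":0.171,"dy":0.085,"dz":0.24,"rx":0,"ry":0,"rz":-0.04,"grip":60}
    - {"dx":0.171,"dy":0.085,"dz":0.24,"rx":0,"ry":0,"rz":-0.04,"grip":60}
    - {"dx":0.171,"dy":0.085,"dz":0.3,"rx":0,"ry":0,"rz":-0.04,"grip":60}
    - {"dx":0.171,"dy":0.085,"dz":0.36,"rx":0,"ry":0,"rz":-0.04,"grip":60}
    - {"dx":0.171,"dy":0.085,"dz":0.404,"rx":0,"ry":0,"rz":-0.04,"grip":60}
    - {"dx":0.171,"dy":0.085,"dz":0.404,"rx":0,"ry":0,"rz":-0.04,"grip":60}
    - {"dx":0.171,"dy":0.085,"dz":0.404,"rx":0,"ry":0,"rz":-0.04,"grip":60}
  force: 20

```text
time: 3.75
tool_pos: [0.5487, 0.2193, 0.0402]
ee_rot: [0.702, 0.713, 0.001, 0.001]
wrist_force: [0.5, 0.8, 0.2]
finger_gap: 0.703
grip_force: 0.0
```

```bash
python3 - <<'E'
from h import *
infx(); print(arm.sense()["finger_gap"],arm.sense()["ee_rot"]); fx([-.001,.165,.038])
E
```

```text
tcp in fix [1.000e-04 1.668e-01 4.020e-02] F [0.5 0.8 0.2] t 3.75
0.7028180123962594 [7.01613314e-01 7.12556996e-01 9.06316061e-04 6.80470872e-04]
d [-0.0036 -0.0021  0.0043] r [ 0.0014 -0.0002  0.    ]
```

Request:
arm_command:
  commands:
    - {"dx":0,"dy":0,"dz":0,"rx":0,"ry":0,"rz":0,"grip":20}
    - {"dx":0,"dy":0,"dz":0,"rx":0,"ry":0,"rz":0,"grip":20}
    - {"dx":0,"dy":0,"dz":0,"rx":0,"ry":0,"rz":0,"grip":20}
    - {"dx":0,"dy":0,"dz":0,"rx":0,"ry":0,"rz":0,"grip":20}
    - {"dx":0,"dy":0,"dz":0,"rx":0,"ry":0,"rz":0,"grip":20}
    - {"dx":0,"dy":0,"dz":0,"rx":0,"ry":0,"rz":0,"grip":20}
  force: 20

```text
time: 4.35
tool_pos: [0.5469, 0.22, 0.0392]
ee_rot: [0.701, 0.713, 0.0, 0.0]
wrist_force: [-4.8, -1.7, 11.2]
finger_gap: 0.272
grip_force: 21.6
```

```bash
python3 - <<'E'
from h import *
infx()
E
```

```text
tcp in fix [-0.0017  0.1675  0.0392] F [-4.8 -1.6 11.2] t 4.35
```

Request:
arm_command:
  commands:
    - {"dx":-0.012,"dy":0,"dz":0,"rx":0,"ry":0,"rz":0,"grip":20}
    - {"dx":-0.024,"dy":0,"dz":0,"rx":0,"ry":0,"rz":0,"grip":20}
    - {"dx":-0.036,"dy":0,"dz":0,"rx":0,"ry":0,"rz":0,"grip":20}
    - {"dx":-0.048,"dy":0,"dz":0,"rx":0,"ry":0,"rz":0,"grip":20}
    - {"dx":-0.056,"dy":0,"dz":0,"rx":0,"ry":0,"rz":0,"grip":20}
    - {"dx":-0.06,"dy":0,"dz":0,"rx":0,"ry":0,"rz":0,"grip":20}
    - {"dx":-0.06,"dy":0,"dz":0,"rx":0,"ry":0,"rz":0,"grip":20}
  force: 20

```text
time: 5.05
tool_pos: [0.5476, 0.1924, 0.0394]
ee_rot: [0.7, 0.714, 0.002, -0.001]
wrist_force: [-4.7, 5.2, 8.9]
finger_gap: 0.274
grip_force: 21.4
```

```bash
python3 - <<'E'
from h import *
infx()
E
```

```text
tcp in fix [-0.0015  0.1399  0.0394] F [-4.6  5.3  8.9] t 5.05
```

Request:
arm_command:
  commands:
    - {"dx":-0.006,"dy":0,"dz":0,"rx":0,"ry":0,"rz":0,"grip":20}
    - {"dx":-0.012,"dy":0,"dz":0,"rx":0,"ry":0,"rz":0,"grip":20}
    - {"dx":-0.016,"dy":0,"dz":0,"rx":0,"ry":0,"rz":0,"grip":20}
    - {"dx":-0.016,"dy":0,"dz":0,"rx":0,"ry":0,"rz":0,"grip":20}
  force: 20

```text
time: 5.45
tool_pos: [0.5477, 0.1848, 0.0394]
ee_rot: [0.7, 0.714, 0.002, -0.001]
wrist_force: [-5.1, 5.5, 7.8]
finger_gap: 0.274
grip_force: 21.4
```

```bash
python3 - <<'E'
from h import *
infx()
E
```

```text
tcp in fix [-0.0014  0.1323  0.0394] F [-5.   5.6  7.8] t 5.45
```

Request:
arm_command:
  commands:
    - {"dx":-0.004,"dy":0,"dz":0,"rx":0,"ry":0,"rz":0,"grip":20}
    - {"dx":-0.008,"dy":0,"dz":0,"rx":0,"ry":0,"rz":0,"grip":20}
    - {"dx":-0.008,"dy":0,"dz":0,"rx":0,"ry":0,"rz":0,"grip":20}
  force: 20

```text
time: 5.75
tool_pos: [0.5479, 0.1848, 0.0396]
ee_rot: [0.699, 0.715, 0.004, -0.002]
wrist_force: [-4.7, 16.5, 2.9]
finger_gap: 0.273
grip_force: 21.0
```

```bash
python3 - <<'E'
from h import *
infx()
E
```

```text
tcp in fix [-0.0013  0.1323  0.0396] F [-4.4 16.6  2.9] t 5.75
```

The push force rose to 16.6 N with no further travel, so the eye is against the wall. Next I release, rise and look.

Request:
arm_command:
  commands:
    - {"dx":0.002,"dy":0,"dz":0,"rx":0,"ry":0,"rz":0,"grip":60}
    - {"dx":0.002,"dy":0,"dz":0,"rx":0,"ry":0,"rz":0,"grip":60}
    - {"dx":0.002,"dy":0,"dz":0,"rx":0,"ry":0,"rz":0,"grip":60}
    - {"dx":0.002,"dy":0,"dz":-0.1,"rx":0,"ry":0,"rz":0,"grip":60}
    - {"dx":0.002,"dy":0,"dz":-0.2,"rx":0,"ry":0,"rz":0,"grip":60}
    - {"dx":-0.08,"dy":-0.1,"dz":-0.3,"rx":0,"ry":0,"rz":0,"grip":0}
    - {"dx":-0.08,"dy":-0.1,"dz":-0.36,"rx":0,"ry":0,"rz":0,"grip":0}
    - {"dx":-0.08,"dy":-0.1,"dz":-0.36,"rx":0,"ry":0,"rz":0,"grip":0}
    - {"dx":-0.08,"dy":-0.1,"dz":-0.36,"rx":0,"ry":0,"rz":0,"grip":0}
    - {"dx":-0.08,"dy":-0.1,"dz":-0.36,"rx":0,"ry":0,"rz":0,"grip":0}
    - {"dx":-0.08,"dy":-0.1,"dz":-0.36,"rx":0,"ry":0,"rz":0,"grip":0}
  force: 20

```text
time: 6.85
tool_pos: [0.4985, 0.137, 0.2164]
ee_rot: [0.701, 0.713, -0.001, -0.001]
wrist_force: [0.4, -0.0, -0.7]
finger_gap: 0.002
grip_force: 0.0
```

```bash
python3 fit2.py pics/w2.png | cut -c1-2500; python3 - <<'E'
from h import *
infx(); im=cv2.imread("pics/w2.png"); cv2.imwrite("pics/w2c.png",cv2.resize(im[40:320,180:460],(600,600),interpolation=cv2.INTER_CUBIC))
E
```

```text
n 9436 81389 z blue 0.0131 z bench 0.0011
[0.55131031 0.05254457 0.01598127] 0.00195
0.03 166 (np.float64(-0.0138), np.float64(0.0124)) 0.0629; 0.04 175 (np.float64(-0.0142), np.float64(0.0126)) 0.0627; 0.05 176 (np.float64(-0.0143), np.float64(0.0123)) 0.0628; 0.06 183 (np.float64(-0.0139), np.float64(0.0127)) 0.0628; 0.07 152 (np.float64(-0.014), np.float64(0.0123)) 0.0645; 0.08 2113 (np.float64(-0.0281), np.float64(0.0111)) 0.2922; 0.09 2610 (np.float64(-0.03), np.float64(0.0102)) 0.301; 0.1 8042 (np.float64(-0.03), np.float64(0.0123)) 0.3055; 0.11 233 (np.float64(-0.0124), np.float64(0.0112)) 0.0681; 0.12 238 (np.float64(-0.0125), np.float64(0.0105)) 0.0679; 0.13 243 (np.float64(-0.0122), np.float64(0.011)) 0.0682; 0.14 254 (np.float64(-0.0126), np.float64(0.0112)) 0.0682; 0.15 264 (np.float64(-0.0126), np.float64(0.0106)) 0.068; 0.16 273 (np.float64(-0.0124), np.float64(0.0117)) 0.068; 0.17 145 (np.float64(-0.0124), np.float64(0.0099)) 0.0678; 
x -0.11 54 (np.float64(-0.012), np.float64(0.0125)) 0.0497; x -0.105 65 (np.float64(-0.0119), np.float64(0.0123)) 0.0505; x -0.1 63 (np.
[... 195 characters left out ...]
0.0077), np.float64(0.0125)) 0.0656; x -0.08 68 (np.float64(-0.0035), np.float64(0.0122)) 0.0613; x -0.075 46 (np.float64(0.0044), np.float64(0.0123)) 0.0589; x -0.07 48 (np.float64(0.0044), np.float64(0.0126)) 0.0588; x -0.065 22 (np.float64(0.0044), np.float64(0.0123)) 0.057; x -0.06 10 (np.float64(0.0108), np.float64(0.0123)) 0.0472; x -0.055 8 (np.float64(0.0107), np.float64(0.0126)) 0.0477; x -0.05 8 (np.float64(0.0105), np.float64(0.012)) 0.0469; x -0.045 10 (np.float64(0.0113), np.float64(0.0125)) 0.0479; x -0.04 8 (np.float64(0.0113), np.float64(0.0121)) 0.0479; x -0.035 33 (np.float64(0.0047), np.float64(0.0185)) 0.0668; 
tcp in fix [-0.0515  0.0855  0.2164] F [ 0.8 -0.1 -0.4] t 6.9
```

View pics/w2c.png

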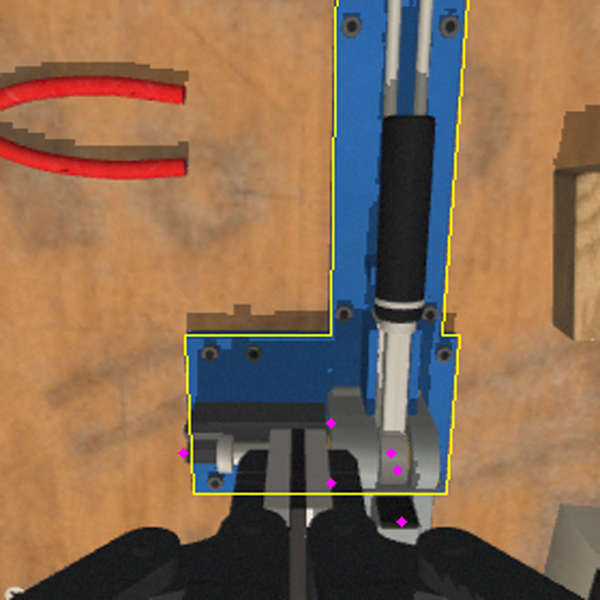

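The picture shows the handle end at y≈0.171 and the eye between the ears, so the lever is home; the pin head is still at the left near (225,453). Next I push the pin with closed fingers from behind its head.

```bash
python3 - <<'E'
from h import *
fx([-.122,0,.12]); fx([-.122,0,.054])
E
```

```text
d [-0.1708 -0.1408  0.1932] r [-0.0015  0.      0.001 ]
d [-0.1708 -0.1405  0.3252] r [-0.0015  0.      0.001 ]
```

Request:
arm_command:
  commands:
    - {"dx":-0.171,"dy":-0.141,"dz":0.05,"rx":0,"ry":0,"rz":0,"grip":0}
    - {"dx":-0.171,"dy":-0.141,"dz":0.1,"rx":0,"ry":0,"rz":0,"grip":0}
    - {"dx":-0.171,"dy":-0.141,"dz":0.15,"rx":0,"ry":0,"rz":0,"grip":0}
    - {"dx":-0.171,"dy":-0.141,"dz":0.193,"rx":0,"ry":0,"rz":0,"grip":0}
    - {"dx":-0.171,"dy":-0.141,"dz":0.193,"rx":0,"ry":0,"rz":0,"grip":0}
    - {"dx":-0.171,"dy":-0.141,"dz":0.26,"rx":0,"ry":0,"rz":0,"grip":0}
    - {"dx":-0.171,"dy":-0.141,"dz":0.31,"rx":0,"ry":0,"rz":0,"grip":0}
    - {"dx":-0.171,"dy":-0.141,"dz":0.325,"rx":0,"ry":0,"rz":0,"grip":0}
    - {"dx":-0.171,"dy":-0.141,"dz":0.325,"rx":0,"ry":0,"rz":0,"grip":0}
    - {"dx":-0.171,"dy":-0.141,"dz":0.325,"rx":0,"ry":0,"rz":0,"grip":0}
  force: 40

```text
time: 7.9
tool_pos: [0.4304, 0.0509, 0.0562]
ee_rot: [0.701, 0.713, 0.0, 0.0]
wrist_force: [0.2, 0.3, 0.7]
finger_gap: 0.003
grip_force: 0.0
```

```bash
python3 - <<'E'
from h import *
infx(); fx([-.1,0,.054])
E
```

```text
tcp in fix [-0.1209  0.0003  0.0562] F [0.2 0.3 0.7] t 7.9
d [-0.0007  0.0418  0.0044] r [ 0.0006 -0.0001  0.0011]
```

Request:
arm_command:
  commands:
    - {"dx":0,"dy":0.01,"dz":0,"rx":0,"ry":0,"rz":0,"grip":0}
    - {"dx":0,"dy":0.02,"dz":0,"rx":0,"ry":0,"rz":0,"grip":0}
    - {"dx":0,"dy":0.03,"dz":0,"rx":0,"ry":0,"rz":0,"grip":0}
    - {"dx":0,"dy":0.038,"dz":0,"rx":0,"ry":0,"rz":0,"grip":0}
    - {"dx":0,"dy":0.046,"dz":0,"rx":0,"ry":0,"rz":0,"grip":0}
    - {"dx":0,"dy":0.054,"dz":0,"rx":0,"ry":0,"rz":0,"grip":0}
    - {"dx":0,"dy":0.06,"dz":0,"rx":0,"ry":0,"rz":0,"grip":0}
  force: 40

```text
time: 8.6
tool_pos: [0.4588, 0.0506, 0.0553]
ee_rot: [0.701, 0.713, -0.001, -0.0]
wrist_force: [-6.8, 0.4, 8.6]
finger_gap: -0.001
grip_force: 4.4
```

```bash
python3 - <<'E'
from h import *
infx()
E
```

```text
tcp in fix [-0.0925 -0.0005  0.0553] F [-6.8  0.5  8.6] t 8.6
```

Request:
arm_command:
  commands:
    - {"dx":0,"dy":0.006,"dz":0,"rx":0,"ry":0,"rz":0,"grip":0}
    - {"dx":0,"dy":0.012,"dz":0,"rx":0,"ry":0,"rz":0,"grip":0}
    - {"dx":0,"dy":0.018,"dz":0,"rx":0,"ry":0,"rz":0,"grip":0}
    - {"dx":0,"dy":0.024,"dz":0,"rx":0,"ry":0,"rz":0,"grip":0}
    - {"dx":0,"dy":0.03,"dz":0,"rx":0,"ry":0,"rz":0,"grip":0}
  force: 40

```text
time: 9.1
tool_pos: [0.4736, 0.0508, 0.0553]
ee_rot: [0.701, 0.713, -0.001, -0.0]
wrist_force: [-5.4, -0.0, 8.3]
finger_gap: 0.001
grip_force: 4.4
```

```bash
python3 - <<'E'
from h import *
infx(); im,d,T,K=cap("wrist")
F=np.load("F.npy"); Q=(cloud(d,T,K)-F[:3,3])@F[:3,:3]; q=Q[d>0]
cv2.imwrite("pics/p1.png",im[...,::-1])
k=(abs(q[:,1])<.014)&(q[:,0]>-.12)&(q[:,0]<-.02)&(q[:,2]>.05)&(q[:,2]<.075)
for x in np.arange(-.12,-.02,.004):
    kk=k&(abs(q[:,0]-x)<.002)
    if kk.any(): print(x.round(3),kk.sum(),q[kk][:,2].max().round(4),q[kk][:,1].mean().round(3),end="; ")
E
```

```text
tcp in fix [-0.0778 -0.0005  0.0553] F [-5.4  0.1  8.3] t 9.1
-0.112 7 0.0505 0.004; -0.108 15 0.0507 0.0; -0.104 21 0.0513 -0.0; -0.1 19 0.0513 -0.0; -0.096 15 0.051 -0.0; -0.092 10 0.0505 0.003; -0.088 93 0.075 0.007; -0.084 102 0.0749 0.008; -0.08 124 0.0748 0.011; -0.076 130 0.0749 0.011; -0.072 129 0.075 0.011; -0.068 96 0.075 0.008; -0.064 187 0.0748 0.008; -0.06 274 0.0671 0.005; -0.056 186 0.0667 0.003; -0.052 184 0.063 0.003; -0.048 174 0.0629 0.003; -0.044 177 0.0629 0.003; -0.04 176 0.063 0.003; -0.036 201 0.0656 0.002; -0.032 839 0.0749 0.002; -0.028 401 0.075 0.004; -0.024 401 0.075 0.004;
```

View pics/p1.png

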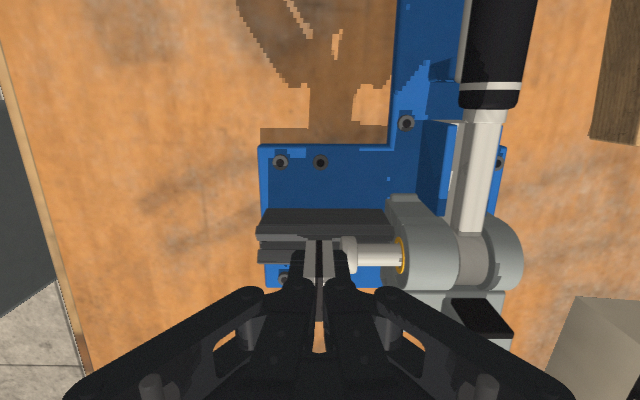

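The pin head is now at about (350,255) px, with its shank through the near ear and about 22 mm left to go. Before continuing, I check the knuckle clearance to the horn.

```bash
python3 - <<'E'
from h import *
f=np.load("wrist.npz"); F=np.load("F.npy"); Q=(cloud(f["d"],f["T"],f["K"])-F[:3,3])@F[:3,:3]
dark=f["im"].max(-1)<60
s=dark&(Q[...,0]>-.06)&(Q[...,2]>.085)&(f["d"]>0); print(s.sum())
for z in np.arange(.085,.2,.01):
    k=s&(abs(Q[...,2]-z)<.005)
    if k.any(): print(z.round(3),k.sum(),Q[k].min(0).round(3),Q[k].max(0).round(3))
E
```

```text
12878
0.085 328 [-0.01  -0.018  0.085] [ 0.008 -0.014  0.09 ]
0.095 579 [-0.06 -0.02  0.09] [0.008 0.008 0.1  ]
0.105 742 [-0.06  -0.009  0.1  ] [-0.04   0.015  0.11 ]
0.115 2263 [-0.058 -0.01   0.11 ] [-0.032  0.015  0.12 ]
0.125 2615 [-0.06 -0.01  0.12] [-0.024  0.018  0.13 ]
0.135 3602 [-0.06  -0.009  0.13 ] [-0.015  0.018  0.14 ]
0.145 2624 [-0.06   0.004  0.14 ] [-0.014  0.02   0.15 ]
0.155 125 [-0.06   0.018  0.15 ] [-0.057  0.021  0.153]
```

Request:
arm_command:
  commands:
    - {"dx":0,"dy":0.006,"dz":0,"rx":0,"ry":0,"rz":0,"grip":0}
    - {"dx":0,"dy":0.012,"dz":0,"rx":0,"ry":0,"rz":0,"grip":0}
    - {"dx":0,"dy":0.018,"dz":0,"rx":0,"ry":0,"rz":0,"grip":0}
    - {"dx":0,"dy":0.024,"dz":0,"rx":0,"ry":0,"rz":0,"grip":0}
    - {"dx":0,"dy":0.03,"dz":0,"rx":0,"ry":0,"rz":0,"grip":0}
    - {"dx":0,"dy":0.036,"dz":0,"rx":0,"ry":0,"rz":0,"grip":0}
  force: 40

```text
time: 9.75
tool_pos: [0.4916, 0.0512, 0.0553]
ee_rot: [0.701, 0.713, -0.001, -0.0]
wrist_force: [-6.4, 0.6, 8.4]
finger_gap: -0.001
grip_force: 4.3
```

```bash
python3 - <<'E'
from h import *
infx()
E
```

```text
tcp in fix [-0.0597 -0.0004  0.0553] F [-6.4  0.7  8.4] t 9.75
```

Request:
arm_command:
  commands:
    - {"dx":0,"dy":0.004,"dz":0,"rx":0,"ry":0,"rz":0,"grip":0}
    - {"dx":0,"dy":0.008,"dz":0,"rx":0,"ry":0,"rz":0,"grip":0}
    - {"dx":0,"dy":0.012,"dz":0,"rx":0,"ry":0,"rz":0,"grip":0}
  force: 40

```text
time: 10.05
tool_pos: [0.4972, 0.0512, 0.0553]
ee_rot: [0.701, 0.713, -0.001, -0.001]
wrist_force: [-12.3, 0.2, 11.1]
finger_gap: -0.003
grip_force: 7.5
```

```bash
python3 - <<'E'
from h import *
infx()
E
```

```text
tcp in fix [-0.0541 -0.0005  0.0553] F [-12.3   0.4  11.1] t 10.05
```

Resistance is starting at about the expected home position, so I push a little further.

Request:
arm_command:
  commands:
    - {"dx":0,"dy":0.003,"dz":0,"rx":0,"ry":0,"rz":0,"grip":0}
    - {"dx":0,"dy":0.005,"dz":0,"rx":0,"ry":0,"rz":0,"grip":0}
    - {"dx":0,"dy":0.005,"dz":0,"rx":0,"ry":0,"rz":0,"grip":0}
  force: 40

```text
time: 10.35
tool_pos: [0.4973, 0.0512, 0.0551]
ee_rot: [0.701, 0.713, -0.003, -0.002]
wrist_force: [-14.5, 0.2, 16.3]
finger_gap: -0.003
grip_force: 10.0
```

```bash
python3 - <<'E'
from h import *
infx()
E
```

```text
tcp in fix [-0.054  -0.0005  0.0551] F [-14.5   0.5  16.3] t 10.35
```

The pin has stopped with its head against the ear. Next I back off, rise and verify.

Request:
arm_command:
  commands:
    - {"dx":0,"dy":-0.03,"dz":0,"rx":0,"ry":0,"rz":0,"grip":0}
    - {"dx":0,"dy":-0.06,"dz":0,"rx":0,"ry":0,"rz":0,"grip":0}
    - {"dx":0,"dy":-0.06,"dz":-0.1,"rx":0,"ry":0,"rz":0,"grip":0}
    - {"dx":0,"dy":-0.06,"dz":-0.2,"rx":0,"ry":0,"rz":0,"grip":0}
    - {"dx":0.18,"dy":-0.02,"dz":-0.28,"rx":0,"ry":0,"rz":0,"grip":0}
    - {"dx":0.18,"dy":-0.02,"dz":-0.28,"rx":0,"ry":0,"rz":0,"grip":0}
    - {"dx":0.18,"dy":-0.02,"dz":-0.28,"rx":0,"ry":0,"rz":0,"grip":0}
    - {"dx":0.18,"dy":-0.02,"dz":-0.28,"rx":0,"ry":0,"rz":0,"grip":0}
  force: 20

```text
time: 11.15
tool_pos: [0.4899, 0.1426, 0.1957]
ee_rot: [0.7, 0.714, 0.001, 0.0]
wrist_force: [-0.4, -1.3, -0.1]
finger_gap: 0.004
grip_force: 0.0
```

```bash
python3 - <<'E'
from h import *
infx(); im,d,T,K=cap("wrist")
F=np.load("F.npy"); Q=(cloud(d,T,K)-F[:3,3])@F[:3,:3]; q=Q[d>0]
v=im.copy()
for pt in([-.0325,0,.055],[-.0405,0,.065],[.0225,0,.055],[.0335,0,.061],[0,.171,.067]):
    cv2.circle(v,tuple(proj(F[:3,:3]@pt+F[:3,3],T,K).round().astype(int)),1,(255,0,255),-1)
cv2.imwrite("pics/p2.png",cv2.resize(v[60:310,200:500],None,fx=2.4,fy=2.4,interpolation=cv2.INTER_CUBIC)[...,::-1])
k=(q[:,1]>0.001)&(q[:,1]<.010)&(q[:,0]>-.06)&(q[:,0]<.045)&(q[:,2]>.045)&(q[:,2]<.09)
for x in np.arange(-.06,.045,.003):
    kk=k&(abs(q[:,0]-x)<.0015)
    if kk.any(): print(x.round(3),kk.sum(),q[kk][:,2].max().round(4),end="; ")
fx([-.001,.132,.12]); fx([-.001,.132,.038])
E
```

```text
tcp in fix [-0.0599  0.091   0.1957] F [-0.4 -1.3 -0.1] t 11.15
-0.027 17 0.075; -0.024 28 0.0745; -0.021 27 0.075; -0.018 28 0.0748; -0.015 30 0.0753; -0.012 27 0.0751; -0.009 23 0.0744; -0.006 30 0.0718; -0.003 28 0.0716; 0.0 29 0.0719; 0.003 28 0.0719; 0.006 15 0.0717; 0.009 42 0.0744; 0.012 26 0.0754; 0.015 27 0.0757; 0.018 29 0.0754; 0.021 17 0.075; 0.024 2 0.0619; 0.027 19 0.0612; 0.03 10 0.0598; 0.033 3 0.0576; d [0.0849 0.119  0.1499] r [-0.0003  0.0004  0.0011]
d [0.085  0.1191 0.3139] r [-0.0003  0.0004  0.0011]
```

View pics/p2.png

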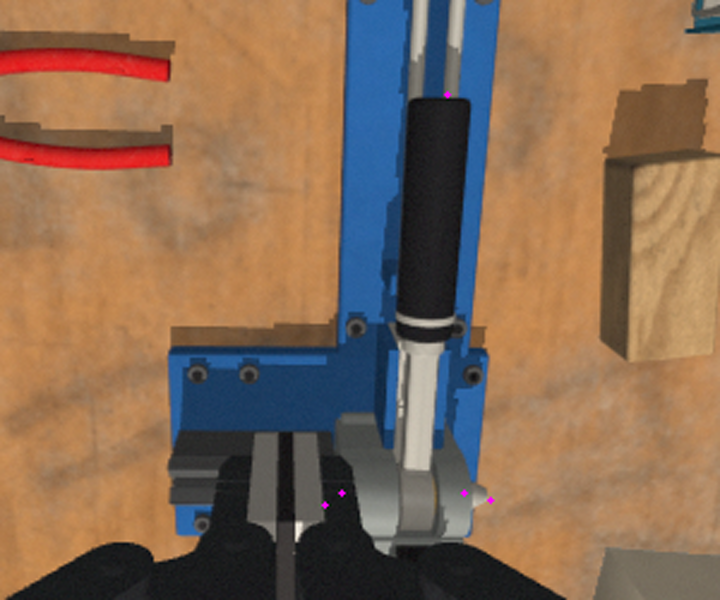

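The pin point protrudes beyond the far ear at about (485,495), right where a fully home pin should be. Next I grip the handle for the swing.

Request:
arm_command:
  commands:
    - {"dx":0.088,"dy":0.117,"dz":0.0,"rx":0,"ry":0,"rz":0,"grip":60}
    - {"dx":0.088,"dy":0.117,"dz":0.05,"rx":0,"ry":0,"rz":0,"grip":60}
    - {"dx":0.088,"dy":0.117,"dz":0.1,"rx":0,"ry":0,"rz":0,"grip":60}
    - {"dx":0.088,"dy":0.117,"dz":0.15,"rx":0,"ry":0,"rz":0,"grip":60}
    - {"dx":0.088,"dy":0.117,"dz":0.22,"rx":0,"ry":0,"rz":0,"grip":60}
    - {"dx":0.088,"dy":0.117,"dz":0.28,"rx":0,"ry":0,"rz":0,"grip":60}
    - {"dx":0.088,"dy":0.117,"dz":0.31,"rx":0,"ry":0,"rz":0,"grip":60}
    - {"dx":0.088,"dy":0.117,"dz":0.31,"rx":0,"ry":0,"rz":0,"grip":60}
    - {"dx":0.088,"dy":0.117,"dz":0.31,"rx":0,"ry":0,"rz":0,"grip":20}
    - {"dx":0.088,"dy":0.117,"dz":0.31,"rx":0,"ry":0,"rz":0,"grip":20}
    - {"dx":0.088,"dy":0.117,"dz":0.31,"rx":0,"ry":0,"rz":0,"grip":20}
    - {"dx":0.088,"dy":0.117,"dz":0.31,"rx":0,"ry":0,"rz":0,"grip":20}
  force: 25

```text
time: 12.4
tool_pos: [0.5474, 0.1865, 0.0418]
ee_rot: [0.701, 0.713, 0.0, 0.0]
wrist_force: [-2.5, -0.6, 6.2]
finger_gap: 0.271
grip_force: 24.3
```

```bash
python3 - <<'E'
from h import *
infx(); print(arm.sense()["finger_gap"],arm.sense()["grip_force"],arm.sense()["moment"])
E
```

```text
tcp in fix [-0.0018  0.134   0.0418] F [-2.5 -0.5  6.2] t 12.4
0.2711268500502899 24.293229281902313 [-0.13731478  0.75022868 -0.09880581]
```

Request:
arm_command:
  commands:
    - {"dx":-0.001,"dy":0,"dz":-0.023,"rx":0,"ry":0,"rz":0,"grip":20}
    - {"dx":-0.004,"dy":0,"dz":-0.047,"rx":0,"ry":0,"rz":0,"grip":20}
    - {"dx":-0.009,"dy":0,"dz":-0.069,"rx":0,"ry":0,"rz":0,"grip":20}
    - {"dx":-0.016,"dy":0,"dz":-0.092,"rx":0,"ry":0,"rz":0,"grip":20}
    - {"dx":-0.025,"dy":0,"dz":-0.113,"rx":0,"ry":0,"rz":0,"grip":20}
    - {"dx":-0.036,"dy":0,"dz":-0.134,"rx":0,"ry":0,"rz":0,"grip":20}
    - {"dx":-0.036,"dy":0,"dz":-0.134,"rx":0,"ry":0,"rz":0,"grip":20}
  force: 25

```text
time: 13.1
tool_pos: [0.5485, 0.1673, 0.1088]
ee_rot: [0.702, 0.713, 0.001, 0.001]
wrist_force: [1.0, -0.6, -2.9]
finger_gap: 0.271
grip_force: 25.3
```

```bash
python3 - <<'E'
from h import *
infx(); print(arm.sense()["finger_gap"],arm.sense()["grip_force"],arm.sense()["moment"])
E
```

```text
tcp in fix [-0.001   0.1148  0.1088] F [ 0.9 -0.7 -2.9] t 13.1
0.2712293230530354 25.255800783634186 [ 0.16070781 -0.00667147  0.00103607]
```

Request:
arm_command:
  commands:
    - {"dx":-0.015,"dy":0,"dz":-0.024,"rx":0,"ry":0,"rz":0,"grip":20}
    - {"dx":-0.033,"dy":0,"dz":-0.045,"rx":0,"ry":0,"rz":0,"grip":20}
    - {"dx":-0.053,"dy":0,"dz":-0.065,"rx":0,"ry":0,"rz":0,"grip":20}
    - {"dx":-0.075,"dy":0,"dz":-0.083,"rx":0,"ry":0,"rz":0,"grip":20}
    - {"dx":-0.098,"dy":0,"dz":-0.098,"rx":0,"ry":0,"rz":0,"grip":20}
    - {"dx":-0.123,"dy":0,"dz":-0.111,"rx":0,"ry":0,"rz":0,"grip":20}
    - {"dx":-0.149,"dy":0,"dz":-0.121,"rx":0,"ry":0,"rz":0,"grip":20}
    - {"dx":-0.176,"dy":0,"dz":-0.128,"rx":0,"ry":0,"rz":0,"grip":20}
    - {"dx":-0.204,"dy":0,"dz":-0.132,"rx":0,"ry":0,"rz":0,"grip":20}
    - {"dx":-0.232,"dy":0,"dz":-0.134,"rx":0,"ry":0,"rz":0,"grip":20}
    - {"dx":-0.25,"dy":0,"dz":-0.133,"rx":0,"ry":0,"rz":0,"grip":20}
    - {"dx":-0.25,"dy":0,"dz":-0.133,"rx":0,"ry":0,"rz":0,"grip":20}
  force: 25

```text
time: 14.3
tool_pos: [0.5501, 0.0417, 0.1739]
ee_rot: [0.702, 0.712, -0.0, 0.0]
wrist_force: [-0.5, 1.4, 0.9]
finger_gap: 0.269
grip_force: 24.0
```

```bash
python3 - <<'E'
from h import *
infx(); print(arm.sense()["finger_gap"],arm.sense()["grip_force"],arm.sense()["moment"])
E
```

```text
tcp in fix [-0.0014 -0.0108  0.1739] F [-0.5  1.4  0.9] t 14.3
0.268573775428331 23.959709107875824 [ 0.30008722  0.1040598  -0.02573781]
```

Request:
arm_command:
  commands:
    - {"dx":-0.01,"dy":0,"dz":0.001,"rx":0,"ry":0,"rz":0,"grip":20}
    - {"dx":-0.02,"dy":0,"dz":0.003,"rx":0,"ry":0,"rz":0,"grip":20}
    - {"dx":-0.03,"dy":0,"dz":0.004,"rx":0,"ry":0,"rz":0,"grip":20}
    - {"dx":-0.036,"dy":0,"dz":0.005,"rx":0,"ry":0,"rz":0,"grip":20}
    - {"dx":-0.042,"dy":0,"dz":0.006,"rx":0,"ry":0,"rz":0,"grip":20}
    - {"dx":-0.042,"dy":0,"dz":0.006,"rx":0,"ry":0,"rz":0,"grip":20}
  force: 25

```text
time: 14.9
tool_pos: [0.5499, 0.0217, 0.1704]
ee_rot: [0.701, 0.713, -0.0, -0.0]
wrist_force: [0.3, -0.3, 0.1]
finger_gap: 0.233
grip_force: 0.0
```

```bash
python3 - <<'E'
from h import *
infx(); print(arm.sense()["finger_gap"],arm.sense()["grip_force"],arm.sense()["moment"])
E
```

```text
tcp in fix [-0.0019 -0.0308  0.1704] F [ 0.3 -0.3  0.1] t 14.9
0.23300443544379257 0.0 [ 0.01751217 -0.04653995  0.00420781]
```

The grip force dropped to zero, so the handle has left the pads. I look before moving.

```bash
python3 - <<'E'
from h import *
a,*_=cap("wrist"); b,d,T,K=cap("scene"); c,*_=cap("side")
b=cv2.resize(b[150:320,170:350],(520,490)); 
a=cv2.resize(a,(640,400)); s=cv2.resize(c[150:240,280:380],(278,250))
o=np.zeros((490,798,3),np.uint8); o[:,:520]=b; o[:250,520:]=s; o[250:424,520:]=cv2.resize(a,(278,174)); cv2.imwrite("pics/c1.png",o[...,::-1])
E
```

```text
(no output)
```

View pics/c1.png

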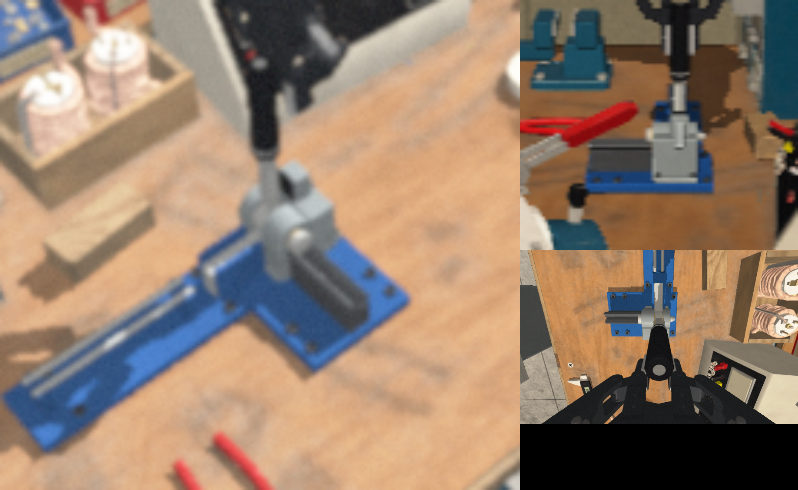

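The lever is up, with the handle on the +y side of the fingers. I measure its lean.

```bash
cat > lean.py <<'E'
from h import *
f=np.load("wrist.npz"); F=np.load("F.npy"); Q=(cloud(f["d"],f["T"],f["K"])-F[:3,3])@F[:3,:3]
for z in np.arange(.08,.235,.01):
    k=(abs(Q[...,2]-z)<.005)&(abs(Q[...,0])<.012)&(abs(Q[...,1])<.08)&(f["d"]>0)
    if k.any(): print(z.round(3),k.sum(),np.percentile(Q[k],[5,50,95],axis=0)[:,:2].round(4).tolist())
infx()
E
python3 lean.py
```

```text
0.08 50 [[-0.0057, -0.0002], [0.0002, 0.0047], [0.0088, 0.0051]]
0.09 47 [[-0.0053, 0.0039], [-0.0002, 0.0044], [0.0052, 0.0047]]
0.1 53 [[-0.0054, 0.0033], [-0.0002, 0.004], [0.005, 0.0043]]
0.11 64 [[-0.0051, 0.003], [-0.0002, 0.0036], [0.0052, 0.004]]
0.12 7 [[-0.0052, 0.003], [-0.0029, 0.0034], [0.0044, 0.0038]]
0.13 1 [[-0.0101, 0.0027], [-0.0101, 0.0027], [-0.0101, 0.0027]]
0.14 162 [[-0.0103, -0.0], [-0.0002, 0.0069], [0.0105, 0.0084]]
0.15 187 [[-0.0099, 0.0018], [0.0003, 0.0067], [0.0095, 0.0079]]
0.16 221 [[-0.0097, 0.0016], [-0.0002, 0.0063], [0.0098, 0.0077]]
0.17 252 [[-0.0097, 0.0011], [0.0003, 0.0058], [0.0099, 0.0072]]
0.18 325 [[-0.0095, 0.0009], [-0.0002, 0.0055], [0.0097, 0.0067]]
0.19 389 [[-0.0098, 0.0001], [0.0002, 0.005], [0.0098, 0.0064]]
0.2 551 [[-0.0104, -0.0385], [-0.0002, 0.0044], [0.0097, 0.0059]]
0.21 1017 [[-0.0119, -0.0386], [0.0002, 0.0013], [0.0113, 0.0055]]
0.22 1060 [[-0.0113, -0.0367], [0.0011, 0.003], [0.0115, 0.0052]]
0.23 3194 [[-0.0095, -0.0169], [0.0001, -0.0057], [0.0098, 0.0032]]
tcp in fix [-0.0017 -0.03    0.1706] F [ 0.1  0.4 -0.3] t 15.05
```

The lever is about 2.5° past upright, leaning on the fingers' +y side. I retreat slowly in -y so it follows down onto the stop.

Request:
arm_command:
  commands:
    - {"dx":-0.006,"dy":0,"dz":0,"rx":0,"ry":0,"rz":0,"grip":20}
    - {"dx":-0.012,"dy":0,"dz":0,"rx":0,"ry":0,"rz":0,"grip":20}
    - {"dx":-0.018,"dy":0,"dz":0,"rx":0,"ry":0,"rz":0,"grip":20}
    - {"dx":-0.024,"dy":0,"dz":0,"rx":0,"ry":0,"rz":0,"grip":20}
    - {"dx":-0.03,"dy":0,"dz":0,"rx":0,"ry":0,"rz":0,"grip":20}
    - {"dx":-0.036,"dy":0,"dz":0,"rx":0,"ry":0,"rz":0,"grip":20}
    - {"dx":-0.042,"dy":0,"dz":0,"rx":0,"ry":0,"rz":0,"grip":20}
    - {"dx":-0.048,"dy":0,"dz":0,"rx":0,"ry":0,"rz":0,"grip":20}
    - {"dx":-0.055,"dy":0,"dz":0,"rx":0,"ry":0,"rz":0,"grip":20}
    - {"dx":-0.07,"dy":0,"dz":0,"rx":0,"ry":0,"rz":0,"grip":20}
    - {"dx":-0.09,"dy":0,"dz":0,"rx":0,"ry":0,"rz":0,"grip":20}
    - {"dx":-0.1,"dy":0,"dz":0,"rx":0,"ry":0,"rz":0,"grip":20}
  force: 25

```text
time: 16.25
tool_pos: [0.551, -0.0293, 0.1707]
ee_rot: [0.702, 0.713, -0.0, 0.0]
wrist_force: [1.1, -0.3, -0.4]
finger_gap: 0.231
grip_force: 0.0
```

```bash
python3 - <<'E'
from h import *
cap("wrist")
E
python3 lean.py
```

```text
0.14 16 [[-0.0049, 0.006], [-0.0002, 0.0065], [0.0051, 0.007]]
0.15 1 [[-0.001, 0.0069], [-0.001, 0.0069], [-0.001, 0.0069]]
0.16 1 [[-0.0056, 0.0047], [-0.0056, 0.0047], [-0.0056, 0.0047]]
0.18 129 [[-0.0116, -0.0782], [0.0098, -0.0706], [0.0117, -0.07]]
0.19 158 [[-0.0116, -0.0792], [0.0098, -0.0707], [0.0116, -0.0699]]
0.2 187 [[-0.0117, -0.0781], [0.0098, -0.0705], [0.0116, -0.0698]]
0.21 317 [[-0.0118, -0.0794], [0.0099, -0.0743], [0.0118, -0.07]]
0.22 313 [[-0.0119, -0.0784], [0.0003, -0.0146], [0.0118, 0.0022]]
0.23 4934 [[-0.0092, -0.0183], [0.0003, -0.0083], [0.0094, 0.0006]]
tcp in fix [-0.0017 -0.0824  0.1706] F [ 0.7 -0.9 -1.1] t 16.3
```

Friction in the pivot holds the lever at about 3°, so I go round to the +y side and push it onto the stop.

Request:
arm_command:
  commands:
    - {"dx":0,"dy":0.003,"dz":-0.09,"rx":0,"ry":0,"rz":0,"grip":0}
    - {"dx":0,"dy":0.003,"dz":-0.19,"rx":0,"ry":0,"rz":0,"grip":0}
    - {"dx":0,"dy":0.003,"dz":-0.19,"rx":0,"ry":0,"rz":0,"grip":0}
    - {"dx":0.09,"dy":0.003,"dz":-0.19,"rx":0,"ry":0,"rz":0,"grip":0}
    - {"dx":0.18,"dy":0.003,"dz":-0.19,"rx":0,"ry":0,"rz":0,"grip":0}
    - {"dx":0.27,"dy":0.003,"dz":-0.19,"rx":0,"ry":0,"rz":0,"grip":0}
    - {"dx":0.27,"dy":0.003,"dz":-0.19,"rx":0,"ry":0,"rz":0,"grip":0}
    - {"dx":0.27,"dy":0.003,"dz":-0.12,"rx":0,"ry":0,"rz":0,"grip":0}
    - {"dx":0.27,"dy":0.003,"dz":-0.04,"rx":0,"ry":0,"rz":0,"grip":0}
    - {"dx":0.27,"dy":0.003,"dz":-0.04,"rx":0,"ry":0,"rz":0,"grip":0}
  force: 25

```text
time: 17.3
tool_pos: [0.5476, 0.1057, 0.1866]
ee_rot: [0.701, 0.713, -0.003, -0.002]
wrist_force: [-0.3, -0.2, -0.2]
finger_gap: 0.003
grip_force: 0.0
```

```bash
python3 - <<'E'
from h import *
infx()
E
```

```text
tcp in fix [-0.0029  0.0532  0.1866] F [-0.3 -0.2 -0.2] t 17.3
```

Request:
arm_command:
  commands:
    - {"dx":-0.03,"dy":0.002,"dz":0,"rx":0,"ry":0,"rz":0,"grip":0}
    - {"dx":-0.06,"dy":0.002,"dz":0,"rx":0,"ry":0,"rz":0,"grip":0}
    - {"dx":-0.067,"dy":0.002,"dz":0,"rx":0,"ry":0,"rz":0,"grip":0}
    - {"dx":-0.074,"dy":0.002,"dz":0,"rx":0,"ry":0,"rz":0,"grip":0}
    - {"dx":-0.081,"dy":0.002,"dz":0,"rx":0,"ry":0,"rz":0,"grip":0}
    - {"dx":-0.088,"dy":0.002,"dz":0,"rx":0,"ry":0,"rz":0,"grip":0}
    - {"dx":-0.095,"dy":0.002,"dz":0,"rx":0,"ry":0,"rz":0,"grip":0}
    - {"dx":-0.102,"dy":0.002,"dz":0,"rx":0,"ry":0,"rz":0,"grip":0}
    - {"dx":-0.109,"dy":0.002,"dz":0,"rx":0,"ry":0,"rz":0,"grip":0}
    - {"dx":-0.114,"dy":0.002,"dz":0,"rx":0,"ry":0,"rz":0,"grip":0}
    - {"dx":-0.114,"dy":0.002,"dz":0,"rx":0,"ry":0,"rz":0,"grip":0}
  force: 25

```text
time: 18.4
tool_pos: [0.5522, 0.0499, 0.1907]
ee_rot: [0.701, 0.713, -0.0, 0.0]
wrist_force: [-0.4, -1.4, -0.2]
finger_gap: 0.002
grip_force: 0.0
```

```bash
python3 - <<'E'
from h import *
infx(); cap("wrist")
E
python3 lean.py
```

```text
tcp in fix [ 0.0008 -0.0026  0.1907] F [-0.4 -1.4 -0.2] t 18.4
0.08 101 [[-0.0102, -0.0188], [-0.0009, 0.0007], [0.009, 0.002]]
0.09 170 [[-0.0113, -0.0238], [-0.0009, -0.0153], [0.0096, -0.0001]]
0.1 102 [[-0.0077, -0.0175], [0.0001, -0.0031], [0.006, -0.0019]]
0.11 98 [[-0.0053, -0.0064], [0.0002, -0.0051], [0.0058, -0.0039]]
0.12 94 [[-0.0058, -0.0081], [-0.0005, -0.007], [0.0057, -0.0059]]
0.13 49 [[-0.0061, -0.0095], [0.0011, -0.0064], [0.0082, -0.005]]
0.14 246 [[-0.0104, -0.0137], [0.0001, -0.0066], [0.0105, -0.0047]]
0.15 283 [[-0.0102, -0.0154], [-0.0001, -0.0086], [0.0095, -0.0064]]
0.16 127 [[-0.01, -0.0146], [-0.0046, -0.0098], [0.0052, -0.0079]]
0.17 2 [[-0.0069, -0.0124], [-0.0069, -0.0123], [-0.0069, -0.0122]]
0.19 2 [[-0.0019, 0.0081], [0.0002, 0.0082], [0.0023, 0.0083]]
0.2 345 [[-0.0095, 0.0045], [0.001, 0.0086], [0.0106, 0.0093]]
0.21 511 [[-0.0101, 0.0044], [0.0002, 0.0086], [0.0108, 0.0093]]
0.22 803 [[-0.0098, -0.0335], [0.0016, 0.0053], [0.0101, 0.0093]]
0.23 895 [[-0.0063, -0.0262], [0.0021, 0.0066], [0.008, 0.0102]]
tcp in fix [ 0.0008 -0.0023  0.1907] F [-0.4 -1.1 -0. ] t 18.45
```

The lean is now about 11°, so a little more.

Request:
arm_command:
  commands:
    - {"dx":-0.004,"dy":0,"dz":0,"rx":0,"ry":0,"rz":0,"grip":0}
    - {"dx":-0.008,"dy":0,"dz":0,"rx":0,"ry":0,"rz":0,"grip":0}
    - {"dx":-0.012,"dy":0,"dz":0,"rx":0,"ry":0,"rz":0,"grip":0}
    - {"dx":-0.016,"dy":0,"dz":0,"rx":0,"ry":0,"rz":0,"grip":0}
    - {"dx":-0.016,"dy":0,"dz":0,"rx":0,"ry":0,"rz":0,"grip":0}
  force: 25

```text
time: 18.95
tool_pos: [0.5523, 0.0421, 0.1908]
ee_rot: [0.701, 0.713, -0.0, 0.0]
wrist_force: [0.3, -1.3, 0.1]
finger_gap: -0.001
grip_force: 0.0
```

```bash
python3 - <<'E'
from h import *
infx(); cap("wrist")
E
python3 lean.py | head -9
```

```text
tcp in fix [ 0.0008 -0.0105  0.1908] F [ 0.2 -1.3  0.1] t 18.95
0.08 103 [[-0.0106, -0.0194], [-0.0008, -0.0], [0.009, 0.0015]]
0.09 182 [[-0.0111, -0.0251], [-0.0008, -0.0154], [0.0096, -0.0013]]
0.1 103 [[-0.0084, -0.017], [-0.0006, -0.0047], [0.0059, -0.0034]]
0.11 108 [[-0.0053, -0.0084], [-0.0001, -0.0069], [0.0056, -0.0057]]
0.12 93 [[-0.0057, -0.0103], [0.0004, -0.0091], [0.0057, -0.0081]]
0.13 58 [[-0.0076, -0.0127], [0.0001, -0.0091], [0.0085, -0.0081]]
0.14 272 [[-0.0102, -0.0169], [0.0005, -0.0099], [0.0108, -0.0076]]
0.15 305 [[-0.0103, -0.0186], [-0.0001, -0.0121], [0.0102, -0.0099]]
0.16 288 [[-0.0102, -0.0207], [-0.0012, -0.0141], [0.0085, -0.0122]]
```

Request:
arm_command:
  commands:
    - {"dx":-0.004,"dy":0,"dz":0,"rx":0,"ry":0,"rz":0,"grip":0}
    - {"dx":-0.008,"dy":0,"dz":0,"rx":0,"ry":0,"rz":0,"grip":0}
    - {"dx":-0.008,"dy":0,"dz":0,"rx":0,"ry":0,"rz":0,"grip":0}
  force: 25

```text
time: 19.3
tool_pos: [0.5524, 0.0382, 0.1908]
ee_rot: [0.701, 0.713, -0.0, -0.0]
wrist_force: [0.2, 0.3, 0.1]
finger_gap: -0.003
grip_force: 0.2
```

```bash
python3 - <<'E'
from h import *
infx()
E
```

```text
tcp in fix [ 0.0009 -0.0144  0.1908] F [0.2 0.3 0.1] t 19.3
```

Request:
arm_command:
  commands:
    - {"dx":0.04,"dy":0,"dz":0,"rx":0,"ry":0,"rz":0,"grip":0}
    - {"dx":0.1,"dy":-0.05,"dz":0,"rx":0,"ry":0,"rz":0,"grip":0}
    - {"dx":0.16,"dy":-0.1,"dz":-0.05,"rx":0,"ry":0,"rz":0,"grip":0}
    - {"dx":0.2,"dy":-0.15,"dz":-0.1,"rx":0,"ry":0,"rz":0,"grip":0}
    - {"dx":0.2,"dy":-0.15,"dz":-0.1,"rx":0,"ry":0,"rz":0,"grip":0}
    - {"dx":0.2,"dy":-0.15,"dz":-0.1,"rx":0,"ry":0,"rz":0,"grip":0}
  force: 25

```text
time: 19.9
tool_pos: [0.4758, 0.1374, 0.2415]
ee_rot: [0.701, 0.714, 0.001, 0.001]
wrist_force: [0.2, -0.2, -0.6]
finger_gap: -0.0
grip_force: 0.0
```

```bash
python3 - <<'E'
from h import *
im,*_=cap("wrist"); b,*_=cap("scene")
F=np.load("F.npy")
o=np.zeros((480,798,3),np.uint8); o[:400]=0; o[:250,:400]=cv2.resize(im,(400,250)); o[:,400:]=cv2.resize(b[150:310,180:313],(398,480)); cv2.imwrite("pics/c2.png",o[...,::-1])
f=np.load("scene.npz"); Q=(cloud(f["d"],f["T"],f["K"])-F[:3,3])@F[:3,:3]
for z in np.arange(.1,.24,.02):
    k=(abs(Q[...,2]-z)<.01)&(abs(Q[...,0])<.016)&(Q[...,1]>-.08)&(Q[...,1]<.03)&(f["d"]>0)
    if k.any(): print("scene",z.round(3),k.sum(),np.percentile(Q[k],[5,50,95],axis=0)[:,:2].round(4).tolist())
for x,y in ((-.0365,0),(.028,0)):
    k=(abs(Q[...,0]-x)<.012)&(abs(Q[...,1]-y)<.012)&(Q[...,2]>.04)&(f["d"]>0); print(x,k.sum(),Q[k][:,0].min() if k.any() else "",Q[k].max(0) if k.any() else "")
E
python3 lean.py
```

```text
scene 0.1 91 [[-0.0122, -0.0334], [-0.0065, -0.0143], [0.0029, -0.003]]
scene 0.12 43 [[-0.0112, -0.0188], [-0.0069, -0.0109], [0.0034, -0.0073]]
scene 0.14 68 [[-0.0141, -0.0262], [-0.0106, -0.0144], [0.0022, -0.0086]]
scene 0.16 70 [[-0.0141, -0.0312], [-0.01, -0.0197], [0.0005, -0.0135]]
scene 0.18 81 [[-0.0146, -0.0377], [-0.01, -0.0242], [0.0018, -0.0194]]
scene 0.2 81 [[-0.0146, -0.0425], [-0.0102, -0.03], [0.0014, -0.0254]]
scene 0.22 90 [[-0.0137, -0.0492], [-0.006, -0.0384], [0.005, -0.0306]]
-0.0365 136 -0.04849637901615722 [-0.0245295   0.01146658  0.07701076]
0.028 12 0.01649744632379832 [0.02021617 0.01172477 0.07338856]
0.08 125 [[-0.0119, -0.0288], [-0.0048, -0.0001], [0.0048, 0.0026]]
0.09 230 [[-0.0116, -0.0336], [-0.006, -0.0183], [0.0036, -0.0008]]
0.1 105 [[-0.007, -0.0168], [-0.0022, -0.0051], [0.0047, -0.0031]]
0.11 102 [[-0.0062, -0.0154], [-0.0018, -0.0077], [0.0047, -0.006]]
0.12 92 [[-0.0061, -0.0133], [-0.0014, -0.0101], [0.0049, -0.0086]]
0.13 47 [[-0.0061, -0.0123], [0.0002, -0.01], [0.0066, -0.0086]]
0.18 46 [[-0.0012, -0.0265], [0.0022, -0.022], [0.0096, -0.0203]]
0.19 46 [[0.0007, -0.0273], [0.0053, -0.024], [0.0093, -0.0217]]
tcp in fix [-0.0739  0.0847  0.2403] F [ 0.3 -0.3 -0.4] t 20.0
```

View pics/c2.png

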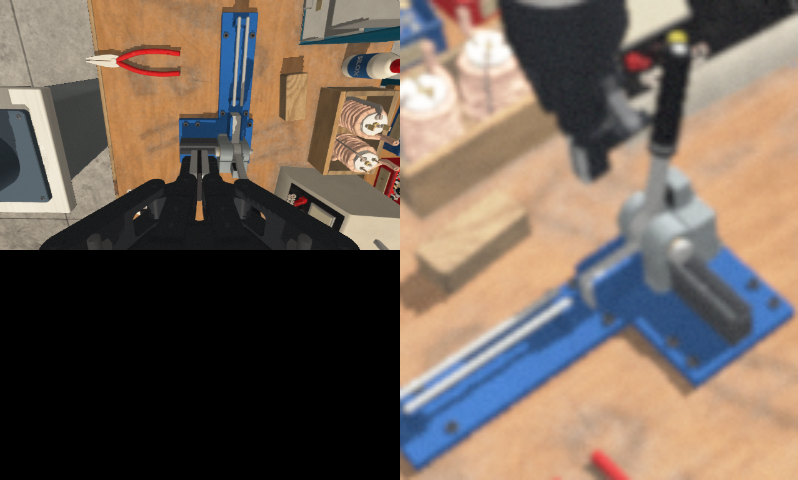

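The lever leans about 14° on the stop. One last check on the head's position, filtering out the guide.

```bash
python3 - <<'E'
from h import *
F=np.load("F.npy")
for n in("scene","wrist"):
    f=np.load(n+".npz"); Q=(cloud(f["d"],f["T"],f["K"])-F[:3,3])@F[:3,:3]
    k=(Q[...,0]>-.09)&(Q[...,0]<-.034)&(abs(Q[...,1])<.011)&(Q[...,2]>.054)&(Q[...,2]<.068)&(f["d"]>0)
    if k.any(): print(n,k.sum(),np.percentile(Q[k],[2,20,50,95],axis=0).round(4).tolist())
    k=(Q[...,0]>.0235)&(Q[...,0]<.05)&(abs(Q[...,1])<.011)&(Q[...,2]>.05)&(Q[...,2]<.068)&(f["d"]>0)
    if k.any(): print("tip",k.sum(),Q[k].max(0).round(4))
print(arm.sense()["time"])
E
```

```text
scene 48 [[-0.0444, -0.0088, 0.0552], [-0.0431, -0.0044, 0.0595], [-0.0404, 0.002, 0.0625], [-0.0353, 0.0095, 0.067]]
wrist 114 [[-0.0415, -0.0091, 0.0557], [-0.0405, -0.0021, 0.0599], [-0.0382, 0.004, 0.0637], [-0.0345, 0.0097, 0.0666]]
tip 39 [0.0324 0.0066 0.062 ]
20.0
```

```bash
python3 -c "
from workcell import arm
print(arm.finish_job())"
```

```text
the job is handed in; nothing more can be done
None
```

I handed in the job at about 20 s: the lever's eye is home in the fork, the pin head is against the near ear, and the lever rests by itself on the stop, about 14° past upright; the hand-in call gave no verdict.

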